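Shut and stow the head-cleaner bottles in the tape room

ROBOT

A 7-joint arm with a two-finger parallel gripper is mounted at the origin on the work surface. World frame = base frame: x ahead of the robot, y to its left, z up, the work surface at z = 0. Lengths are in m, angles in rad, forces in N, time in s.
With the tool pointing down it reaches from about 0.4 to 0.85 m from the base axis. Payload 4.5 kg.
Tool frame: the origin (TCP) lies midway between the tips of the shut fingers; the grasp point (between the pads) lies 19 mm behind it (robot.grasp_offset is the distance from the TCP to the grasp point, in m); z points along the fingers, y is the line along which they close (so a half turn about z gives the same grasp; the last joint's range is limited). The gripper opens to 88 mm and grips with 3 to 60 N. Pads are 18 mm wide; open, the fingers measure 123 mm over their backs; the gripper's body (75 mm by 187 mm) begins 45 mm behind the grasp point.
Start: joints at [-1.316, 0.689, -0.195, 1.565, 0.157, 0.902, -0.215], TCP at [0.137, 0.61, 0.239] pointing down, gripper open.
Joint ranges: [-3.01, 3.01], [-0.46, 2.08], [-1.47, 1.51], [0.13, 2.56], [-1, 4.14], [0.04, 2.09], [-2.66, 2.66]. Speed limits (rad/s): [2.57, 2.57, 3.14, 3.14, 3.14, 3.14, 3.14].

INTERFACE

Orientations are given as a rotation vector (axis times angle).
In Python, from cell import robot gives the robot as it stands.
- The arm moves only by the tool apply_moves, never from a script. Its argument "targets" is a list of rows, each a list of 4 numbers: the shift along the tool's x, y, z in units of 0.3 m (1.0 is 0.3 m), then the turn about the tool's z in units of pi/2 rad (1.0 is pi/2 rad). A call has 1 to 10 rows; each row is the pose to reach, as a shift and turn from the pose commanded when the call began, along the tool's axes at that moment; what a row does not reach only later rows make up. A row lasts 1/10 s, in which the tool goes at most 50 mm and 8.59 degrees, less where a joint would pass 70% of its speed; a pose out of reach is approached as far as the arm can. A call with a number of a shift or a turn outside -1 to 1 is refused whole. A call with a gripper value outside its range is refused whole. "claw" is the gripper's target within -1 to 1 (fully open at 1, half-way at 0, shut at -1), set as the call begins (left out, the last holds). The fingers move at their own pace and stop on an object; "grip_force" is the grip in N (left out, the last holds). Time passes only in rows, so rows that repeat a pose let the fingers close. It gives the time, the measured TCP pose, the force, the opening and the grip force at its end, in the units of the state.
- robot.observe(): the state, without advancing time (a new reading comes with each control period).
- robot.get_image(name): name is "side" or "top" or "wrist"; returns a dict with "frame" (384x512x3 uint8, red, green, blue), "fx", "fy", "cx", "cy" (pixels), "origin" and "attitude" of the camera in the world; the wrist camera has in their place "mount" (4x4, takes a point from camera to tool coordinates, whose origin is the TCP and whose axes are the flange's). Camera axes: x right, y up, looking along -z (the intrinsics and any distortion apply to the point x, -y, -z); pixel columns grow to the right and rows downward; lengths in m; the calibration is good to about 2 mm. The wrist camera is an equidistant fisheye: a pixel r from the principal point sees the ray r / f radians off the axis. A picture is of the moment at which its call begins: read the wrist's pose just before it. There is no depth.
- robot.job_done(): hands the job in; it is judged then, once.
The state is a dict: "clock": time; "joint_pos": joint angles; "joint_velocities": joint speeds; "joint_efforts": joint torques, N m; "eef_pos": TCP position; "orientation": TCP orientation; "ft_force": force on the tool from outside, world axes, zero at the start; "torque": the same for the moment, N m; "gripper_width": finger opening in m; "gripper_force": force on a finger pad.
Only numpy, scipy, OpenCV 4.12 (cv2) and the standard library are available. Lean on these libraries where they do the work, as an engineer would, in place of code of your own. Each camera call takes 0.05 s, during which the arm holds its last target. There are 200 camera calls.

TASK

The tape-head cleaning is over. Shut every cleaner bottle by pressing its pulled-up cap fully home before you lift the bottle, and stow each one upright in a drip dish of its own, the dishes standing flat inside the blue spill tray. Take the dishes from the nested stack one at a time, lifting only the top one without bringing the next up with it; use one dish per bottle, leave the spare dishes nested where they stand and the other things on the table alone.

Things in the scene. Friction and masses are not known exactly. Their poses are not given: they have to be found in the camera images.
- bottle_red_center (a point): upright amber bottle, red cap and label band (may be absent); point on its axis 44 mm above its underside; z up the bottle. Body 46 mm in diameter up to 59 mm, then a shoulder, a black screw collar (30 mm wide, 68 to 78 mm up) and on it the push-pull cap, 22 mm wide and 10 mm high: 88 mm tall in all when shut, 100 mm with the cap fully up. Mass about 130 g, mostly low down
- bottle_red_cap (a joint): how far the red cap stands open: 0 m fully pressed home (shut), 0.012 m fully pulled up. It slides along the bottle's axis, takes about 5 N to move and stays where it is left
- bottle_yellow_center (a point): upright amber bottle, yellow cap and label band (may be absent); point on its axis 44 mm above its underside; z up the bottle. Body 46 mm in diameter up to 59 mm, then a shoulder, a black screw collar (30 mm wide, 68 to 78 mm up) and on it the push-pull cap, 22 mm wide and 10 mm high: 88 mm tall in all when shut, 100 mm with the cap fully up. Mass about 130 g, mostly low down
- bottle_yellow_cap (a joint): how far the yellow cap stands open: 0 m fully pressed home (shut), 0.012 m fully pulled up. It slides along the bottle's axis, takes about 5 N to move and stays where it is left
- bottle_green_center (a point): upright amber bottle, green cap and label band (may be absent); point on its axis 44 mm above its underside; z up the bottle. Body 46 mm in diameter up to 59 mm, then a shoulder, a black screw collar (30 mm wide, 68 to 78 mm up) and on it the push-pull cap, 22 mm wide and 10 mm high: 88 mm tall in all when shut, 100 mm with the cap fully up. Mass about 130 g, mostly low down
- bottle_green_cap (a joint): how far the green cap stands open: 0 m fully pressed home (shut), 0.012 m fully pulled up. It slides along the bottle's axis, takes about 5 N to move and stays where it is left
- bottle_blue_center (a point): upright amber bottle, blue cap and label band (may be absent); point on its axis 44 mm above its underside; z up the bottle. Body 46 mm in diameter up to 59 mm, then a shoulder, a black screw collar (30 mm wide, 68 to 78 mm up) and on it the push-pull cap, 22 mm wide and 10 mm high: 88 mm tall in all when shut, 100 mm with the cap fully up. Mass about 130 g, mostly low down
- bottle_blue_cap (a joint): how far the blue cap stands open: 0 m fully pressed home (shut), 0.012 m fully pulled up. It slides along the bottle's axis, takes about 5 N to move and stays where it is left
- dish_1_center (a point): round stainless drip dish, number 1 from the top of the stack of five (the top one); point on its axis half-way up its 28 mm height; z up. Foot 53 mm in diameter for the lower 10 mm, then an upright wall 62 to 64 mm in diameter up to the rim; inside 57 mm, inner floor 13 mm above the underside. Nested, the foot sinks 10 mm into the dish below (2 mm play) and wall stands on wall: 18 mm from dish to dish. Mass 60 g
- dish_2_center (a point): round stainless drip dish, number 2 from the top of the stack of five; point on its axis half-way up its 28 mm height; z up. Foot 53 mm in diameter for the lower 10 mm, then an upright wall 62 to 64 mm in diameter up to the rim; inside 57 mm, inner floor 13 mm above the underside. Nested, the foot sinks 10 mm into the dish below (2 mm play) and wall stands on wall: 18 mm from dish to dish. Mass 60 g
- dish_3_center (a point): round stainless drip dish, number 3 from the top of the stack of five; point on its axis half-way up its 28 mm height; z up. Foot 53 mm in diameter for the lower 10 mm, then an upright wall 62 to 64 mm in diameter up to the rim; inside 57 mm, inner floor 13 mm above the underside. Nested, the foot sinks 10 mm into the dish below (2 mm play) and wall stands on wall: 18 mm from dish to dish. Mass 60 g
- dish_4_center (a point): round stainless drip dish, number 4 from the top of the stack of five; point on its axis half-way up its 28 mm height; z up. Foot 53 mm in diameter for the lower 10 mm, then an upright wall 62 to 64 mm in diameter up to the rim; inside 57 mm, inner floor 13 mm above the underside. Nested, the foot sinks 10 mm into the dish below (2 mm play) and wall stands on wall: 18 mm from dish to dish. Mass 60 g
- dish_5_center (a point): round stainless drip dish, number 5 from the top of the stack of five (the bottom one, on the table); point on its axis half-way up its 28 mm height; z up. Foot 53 mm in diameter for the lower 10 mm, then an upright wall 62 to 64 mm in diameter up to the rim; inside 57 mm, inner floor 13 mm above the underside. Nested, the foot sinks 10 mm into the dish below (2 mm play) and wall stands on wall: 18 mm from dish to dish. Mass 60 g
- tray_in (a point): centre of the inner floor (4 mm above the table) of the fixed blue spill tray; its y axis runs along the tray. Inside 352 mm long (y) and 142 mm wide (x), with a rim 18 mm above the table: room for four dishes in a row along y, 86 mm apart
- reel: aluminium 178 mm tape reel lying flat, 12 mm thick; origin under its centre; not part of the job, to be left alone
- splicing_block: aluminium splicing block 150 x 25 x 12 mm, lying; origin under its centre, long along its y; not part of the job, to be left alone
- cassette: black compact cassette 100 x 64 x 12 mm, lying; origin under its centre; not part of the job, to be left alone
- screwdriver: orange-handled screwdriver 180 mm long, lying along its x; origin under its middle; not part of the job, to be left alone
- brush: brush 170 mm long, lying along its x; origin under its middle; not part of the job, to be left alone
- leader_tape: green roll of leader tape, ring 64 mm in diameter and 14 mm high, lying; origin under its centre; not part of the job, to be left alone
Mind the look-alikes: they are no part of the job. Leave any brown or purple look-alike of the part that bears dish_3_center alone.

How it is judged:
At the end, for the whole second after the job is handed in: each bottle: cap within 3 mm of home, upright within 7 degrees, at rest, on the inner floor of a dish (within 12 mm of its centre) that is flat on the tray floor; each dish without a bottle: level, within 25 mm of where it began (value of joint each of bottle_red_cap, bottle_yellow_cap, bottle_green_cap, bottle_blue_cap below 0.003 m and angle between each of bottle_red_center, bottle_yellow_center, bottle_green_center, bottle_blue_center, dish_1_center, dish_2_center, dish_3_center, dish_4_center, dish_5_center's own z axis and vertical below 0.12 rad and linear speed of each of bottle_red, bottle_yellow, bottle_green, bottle_blue below 0.02 m/s and x of bottle_red_center in the frame of tray_in between -0.05 and 0.05 m and y of bottle_red_center in the frame of tray_in between -0.155 and 0.155 m and z of bottle_red_center in the frame of tray_in between 0.052 and 0.062 m and (horizontal distance between bottle_red_center and dish_1_center below 0.012 m or horizontal distance between bottle_red_center and dish_2_center below 0.012 m or horizontal distance between bottle_red_center and dish_3_center below 0.012 m or horizontal distance between bottle_red_center and dish_4_center below 0.012 m) and x of bottle_yellow_center in the frame of tray_in between -0.05 and 0.05 m and y of bottle_yellow_center in the frame of tray_in between -0.155 and 0.155 m and z of bottle_yellow_center in the frame of tray_in between 0.052 and 0.062 m and (horizontal distance between bottle_yellow_center and dish_1_center below 0.012 m or horizontal distance between bottle_yellow_center and dish_2_center below 0.012 m or horizontal distance between bottle_yellow_center and dish_3_center below 0.012 m or horizontal distance between bottle_yellow_center and dish_4_center below 0.012 m) and x of bottle_green_center in the frame of tray_in between -0.05 and 0.05 m and y of bottle_green_center in the frame of tray_in between -0.155 and 0.155 m and z of bottle_green_center in the frame of tray_in between 0.052 and 0.062 m and (horizontal distance between bottle_green_center and dish_1_center below 0.012 m or horizontal distance between bottle_green_center and dish_2_center below 0.012 m or horizontal distance between bottle_green_center and dish_3_center below 0.012 m or horizontal distance between bottle_green_center and dish_4_center below 0.012 m) and x of bottle_blue_center in the frame of tray_in between -0.05 and 0.05 m and y of bottle_blue_center in the frame of tray_in between -0.155 and 0.155 m and z of bottle_blue_center in the frame of tray_in between 0.052 and 0.062 m and (horizontal distance between bottle_blue_center and dish_1_center below 0.012 m or horizontal distance between bottle_blue_center and dish_2_center below 0.012 m or horizontal distance between bottle_blue_center and dish_3_center below 0.012 m or horizontal distance between bottle_blue_center and dish_4_center below 0.012 m) and (distance of dish_1_center from where it was at the start of the episode below 0.025 m or horizontal distance between any of bottle_red_center, bottle_yellow_center, bottle_green_center, bottle_blue_center and dish_1_center below 0.012 m) and (distance of dish_2_center from where it was at the start of the episode below 0.025 m or horizontal distance between any of bottle_red_center, bottle_yellow_center, bottle_green_center, bottle_blue_center and dish_2_center below 0.012 m) and (distance of dish_3_center from where it was at the start of the episode below 0.025 m or horizontal distance between any of bottle_red_center, bottle_yellow_center, bottle_green_center, bottle_blue_center and dish_3_center below 0.012 m) and (distance of dish_4_center from where it was at the start of the episode below 0.025 m or horizontal distance between any of bottle_red_center, bottle_yellow_center, bottle_green_center, bottle_blue_center and dish_4_center below 0.012 m) and distance of dish_5_center from where it was at the start of the episode below 0.025 m); the robot touches nothing.
It fails at once if a drip dish is raised with another dish still nested in it ((distance between dish_1_center and dish_2_center below 0.022 m and height (world z) of dish_2_center above 0.08 m) or (distance between dish_2_center and dish_3_center below 0.022 m and height (world z) of dish_3_center above 0.062 m) or (distance between dish_3_center and dish_4_center below 0.022 m and height (world z) of dish_4_center above 0.044 m) or (distance between dish_4_center and dish_5_center below 0.022 m and height (world z) of dish_5_center above 0.026 m)).
It fails at once if a bottle is lifted while its cap is still open ((height (world z) of bottle_red_center above 0.058 m and value of joint bottle_red_cap above 0.005 m) or (height (world z) of bottle_yellow_center above 0.058 m and value of joint bottle_yellow_cap above 0.005 m) or (height (world z) of bottle_green_center above 0.058 m and value of joint bottle_green_cap above 0.005 m) or (height (world z) of bottle_blue_center above 0.058 m and value of joint bottle_blue_cap above 0.005 m)).
It fails at once if one of the other things on the table is pushed more than 3 cm (distance of any of reel, splicing_block, cassette, screwdriver, brush, leader_tape from where it was at the start of the episode above 0.03 m).
Of bottle_red, bottle_yellow, bottle_green, bottle_blue only 3 to 4 are there at a start; the rules pass over those that are not, and their reading is None.
At some moment in a run one of bottle_red, bottle_yellow, bottle_green, bottle_blue may be knocked a few centimetres aside while the robot is not near it.
Once in a run the grip may slacken for a moment while it holds something.
It also fails if it takes over 210 s, if anything falls off the work surface, if the arm or the gripper's body presses on something with over 40 N, if the wrist force passes 120 N, or if a joint passes its speed limit or range.

## Working session

There is one attempt and no reset: what is moved stays moved. The work goes in short steps, Python scripts to look and compute and a tool call to move; the robot and the scene stay as the last step left them, time stands still between calls to the robot, and variables do not carry over. Pictures are saved under pics/ and viewed, at most 14 in all, crops included, and the job is handed in when it is done.

Besides the shell and the picture viewer there is one more tool, called after "Request:" by a JSON object that holds its "api" and its "payload", one argument or row to a line. apply_moves: Moves the arm, as the interface text tells. Its arguments: {"type":"object","properties":{"targets":{"type":"array"},"claw":{"type":"number"},"grip_force":{"type":"number"}},"required":["targets"]}

```bash
mkdir -p pics; ls; cat > h.py <<'E'
import numpy as np, cv2
from scipy.spatial.transform import Rotation as R
from cell import robot
def rot(a):
    a=np.array(a,float)
    return a if a.shape==(3,3) else (R.from_rotvec(a).as_matrix() if a.size==3 else R.from_quat(a).as_matrix())
def grab(n):
    s=robot.observe(); im=robot.get_image(n); im['s']=s; return im
def save(im,name): cv2.imwrite('pics/'+name,im['frame'][:,:,::-1])
def ray(im,u,v):
    x=(u-im['cx'])/im['fx']; y=(v-im['cy'])/im['fy']
    if 'mount' in im:
        r=np.hypot(x,y); k=np.sin(r)/r if r>1e-9 else 1
        d=np.array([x*k,-y*k,-np.cos(r)]); M=np.array(im['mount']); Rt=rot(im['s']['orientation'])
        return Rt@M[:3,3]+np.array(im['s']['eef_pos']), Rt@M[:3,:3]@d
    d=np.array([x,-y,-1.]); return np.array(im['origin']),rot(im['attitude'])@d
def onz(im,u,v,z):
    o,d=ray(im,u,v); return o+d*(z-o[2])/d[2]
def tri(p,q):
    (o1,d1),(o2,d2)=p,q
    A=np.stack([d1,-d2],1); t=np.linalg.lstsq(A,o2-o1,rcond=None)[0]
    a=o1+t[0]*d1;b=o2+t[1]*d2; return (a+b)/2,np.linalg.norm(a-b)
def state():
    s=robot.observe(); Rt=rot(s['orientation']); print('t',s['clock'],'tcp',np.round(s['eef_pos'],4),'w',s['gripper_width'],'F',np.round(s['ft_force'],1)); print(np.round(Rt,3)); return s
E
python3 - <<'E'
from h import *
s=state(); print(robot.grasp_offset,s['joint_pos'])
for n in ['top','side','wrist']:
    im=grab(n); save(im,n+'0.png'); print(n,{k:np.round(v,3).tolist() for k,v in im.items() if k not in('frame','s')})
E
```

```text
pics
t 0.0 tcp [0.1368 0.6092 0.2379] w 0.08856452225088374 F [0.8 0.6 0.6]
[[-0.976  0.219 -0.   ]
 [ 0.219  0.976 -0.002]
 [-0.    -0.002 -1.   ]]
0.0187 [-1.31619385  0.68995563 -0.19451961  1.56635754  0.15733801  0.9024945
 -0.21509158]
top {'fx': 477.05, 'fy': 477.05, 'cx': 253.66, 'cy': 189.164, 'origin': [0.268, 0.024, 1.494], 'attitude': [0.161, -0.167, -1.549]}
side {'fx': 448.937, 'fy': 448.937, 'cx': 257.203, 'cy': 191.758, 'origin': [-0.15, -0.832, 0.77], 'attitude': [0.971, -0.369, -0.617]}
wrist {'fx': 297.319, 'fy': 297.319, 'cx': 261.942, 'cy': 188.113, 'mount': [[-0.001, 0.96, 0.28, 0.072], [1.0, 0.001, -0.001, 0.001], [-0.001, 0.28, -0.96, -0.146], [0.0, 0.0, 0.0, 1.0]]}
```

View pics/top0.png

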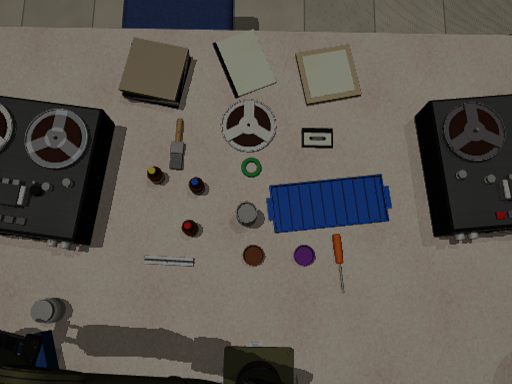

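View pics/side0.png

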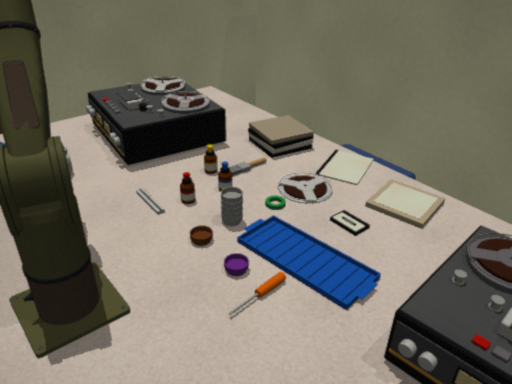

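Three bottles (green is absent). In the top view: yellow (155,174), blue (197,185), red (190,228). The stainless stack is at (247,213). Its look-alikes are the brown dish (254,255), purple dish (304,255) and green tape ring (251,167). The grey thing at (45,310) is the arm/gripper. The tray runs from (270,205) to (388,203). I choose the grey stack.

```bash
cat > m.py <<'E'
from h import *
def cen(im,lo,hi,box,mx=False):
    x0,y0,x1,y1=box; hsv=cv2.cvtColor(im['frame'],cv2.COLOR_RGB2HSV)[y0:y1,x0:x1]
    m=cv2.inRange(hsv,np.array(lo),np.array(hi))
    n,l,st,c=cv2.connectedComponentsWithStats(m)
    return [(round(c[i][0]+x0,1),round(c[i][1]+y0,1),int(st[i][4]),(st[i][:4]+[x0,y0,0,0]).tolist()) for i in range(1,n) if st[i][4]>8]
def tray(T):
    hsv=cv2.cvtColor(T['frame'],cv2.COLOR_RGB2HSV)
    m=cv2.inRange(hsv,(105,150,60),(122,255,255)); m[:100]=0; m[:, :225]=0
    m=cv2.morphologyEx(m,cv2.MORPH_OPEN,np.ones((3,3)))
    c=max(cv2.findContours(m,0,2)[0],key=cv2.contourArea)
    P=np.array([onz(T,*p[0],0.018)[:2] for p in c],np.float32)
    return cv2.minAreaRect(P)
E
python3 - <<'E'
from m import *
T=grab('top');S=grab('side')
for n,lo,hi in [('red',(0,150,90),(6,255,255)),('yel',(22,150,90),(34,255,255)),('blu',(100,130,80),(125,255,255))]:
    print(n,'top',cen(T,lo,hi,(140,160,215,245)),'side',cen(S,lo,hi,(170,130,240,210)))
print(tray(T))
g=T['frame'][190:236,225:272]; g2=S['frame'][180:235,212:252]
o=np.hstack([cv2.resize(g,(376,368),interpolation=2),cv2.resize(g2,(268,368),interpolation=2)])
cv2.imwrite('pics/crop.png',o[:,:,::-1])
for u,v in[(155,174),(197,185),(190,228)]: print(onz(T,u,v,.1))
print('stack',onz(T,247,211,.1))
for p in [(316,138),(248,125),(251,167),(254,255),(304,255),(338,248),(342,290),(168,260),(145,259),(193,262),(177,155),(180,122)]: print(p,onz(T,*p,.01)[:2].round(3))
E
```

```text
red top [(np.float64(186.9), np.float64(225.1), 34, [184, 222, 7, 7])] side [(np.float64(186.0), np.float64(174.0), 15, [184, 173, 5, 3])]
yel top [(np.float64(151.1), np.float64(170.0), 37, [148, 167, 7, 7])] side [(np.float64(209.5), np.float64(146.1), 27, [207, 144, 6, 6])]
blu top [(np.float64(194.0), np.float64(181.3), 32, [191, 179, 7, 6])] side [(np.float64(224.1), np.float64(163.1), 14, [222, 162, 5, 3])]
((0.5377184748649597, -0.20532628893852234), (0.1430387794971466, 0.36637866497039795), 6.898456573486328)
[0.60557009 0.3177759  0.1       ]
[0.57375813 0.19041608 0.1       ]
[0.4443159  0.20585912 0.1       ]
stack [0.4973987 0.0395697 0.1      ]
(316, 138) [ 0.756 -0.18 ]
(248, 125) [0.797 0.042]
(251, 167) [0.655 0.03 ]
(254, 255) [0.375 0.017]
(304, 255) [ 0.377 -0.138]
(338, 248) [ 0.4   -0.244]
(342, 290) [ 0.273 -0.253]
(168, 260) [0.356 0.281]
(145, 259) [0.358 0.352]
(193, 262) [0.351 0.204]
(177, 155) [0.692 0.27 ]
(180, 122) [0.804 0.265]
```

View pics/crop.png

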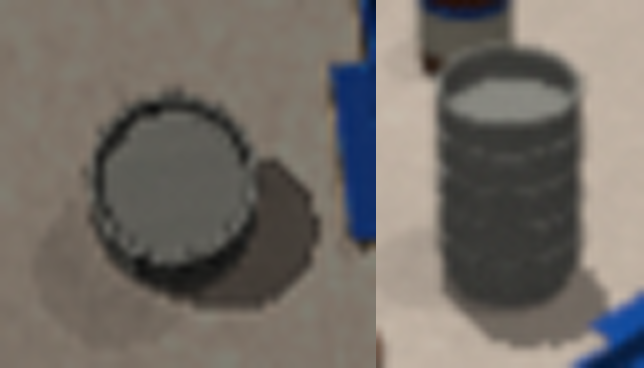

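The crop confirms the stainless stack of five, with its top rim centre at about (246.5,212.5) in the top view. Next I triangulate the caps and plan the approach.

```bash
cat >> h.py <<'E'
def to(*targets,yaw=None):
    "print shift rows (units) in present tool axes to world points"
    s=robot.observe(); Rt=rot(s['orientation']); p=np.array(s['eef_pos'])
    for t in targets: print(np.round(t,4),'->',np.round(Rt.T@(np.array(t)-p)/0.3,3))
    a=np.degrees(np.arctan2(Rt[1,1],Rt[0,1])); print('yaw of tool y',round(a,1), '' if yaw is None else f'turn {(a-yaw)/90:.3f}')
E
python3 - <<'E'
from m import *
T=grab('top');S=grab('side')
C={'red':((186.9,225.1),(186,174)),'yel':((151.1,170),(209.5,146.1)),'blu':((194,181.3),(224.1,163.1)),'stack':((246.4,212.5),(231.5,192))}
for k,(a,b) in C.items():
    p,e=tri(ray(T,*a),ray(S,*b)); print(k,p.round(4),round(e,4), onz(T,*a,.1)[:2].round(4))
to((.45,.21,.24),(.45,.21,.22),yaw=6.9)
E
```

```text
red [0.4524 0.2161 0.0971] 0.0016 [0.4527 0.2153]
yel [0.6173 0.331  0.0987] 0.0019 [0.6178 0.3302]
blu [0.5842 0.2005 0.0989] 0.0022 [0.585  0.1998]
stack [0.4927 0.041  0.1029] 0.0008 [0.4929 0.0413]
[0.45 0.21 0.24] -> [-1.31  -1.071 -0.004]
[0.45 0.21 0.22] -> [-1.31  -1.071  0.062]
yaw of tool y 77.4 turn 0.783
```

Request:
{"api": "apply_moves", "payload": {
  "targets": [
    [-0.65,-0.53,0,0.4],
    [-0.65,-0.53,0,0.6],
    [-0.65,-0.53,0,0.783],
    [-0.65,-0.53,0,0.783],
    [-0.65,-0.53,0,0.783],
    [-0.65,-0.53,0,0.783],
    [-0.65,-0.53,0,0.783],
    [-0.65,-0.53,0,0.783],
    [-0.65,-0.53,0,0.783],
    [-0.65,-0.53,0,0.783]
  ],
  "claw": -1
}}

```text
clock: 1.35
eef_pos: [0.2922, 0.4122, 0.2388]
orientation: [2.081, 2.354, 0.0]
ft_force: [0.1, 0.7, 0.1]
gripper_width: 0.0098
gripper_force: 0.0
```

```bash
python3 - <<'E'
from h import *
state(); to((.452,.216,.2),yaw=6.9)
E
```

```text
t 1.35 tcp [0.2922 0.4122 0.2388] w 0.009790317843601615 F [0.1 0.7 0.1]
[[-0.123  0.992  0.   ]
 [ 0.992  0.123  0.   ]
 [ 0.     0.    -1.   ]]
[0.452 0.216 0.2  ] -> [-0.714  0.449  0.129]
yaw of tool y 7.0 turn 0.002
```

Request:
{"api": "apply_moves", "payload": {
  "targets": [
    [-0.714,0.449,0.129,0],
    [-0.714,0.449,0.129,0],
    [-0.714,0.449,0.129,0],
    [-0.714,0.449,0.129,0],
    [-0.714,0.449,0.129,0],
    [-0.714,0.449,0.129,0],
    [-0.714,0.449,0.129,0]
  ],
  "claw": -1
}}

```text
clock: 2.05
eef_pos: [0.4526, 0.2138, 0.1998]
orientation: [2.087, 2.348, -0.001]
ft_force: [-0.7, -0.3, -0.0]
gripper_width: 0.0008
gripper_force: 0.0
```

```bash
python3 - <<'E'
from m import *
state(); W=grab('wrist'); save(W,'w1.png')
for n,lo,hi in [('red',(0,150,60),(6,255,255)),('yel',(22,150,70),(34,255,255)),('blu',(105,130,60),(125,255,255))]:
    for c in cen(W,lo,hi,(0,0,512,384))[:6]:
        if c[2]>60: print(n,c[:3],c[3],onz(W,c[0],c[1],.1)[:2].round(4))
E
```

```text
t 2.05 tcp [0.4526 0.2138 0.1998] w 0.000809200501610621 F [-0.7 -0.3 -0. ]
[[-0.118  0.993 -0.   ]
 [ 0.993  0.118 -0.   ]
 [-0.    -0.    -1.   ]]
red (np.float64(261.3), np.float64(183.7), 507) [249, 171, 26, 26] [0.4515 0.2195]
yel (np.float64(406.8), np.float64(90.3), 111) [402, 71, 18, 39] [0.5686 0.3195]
yel (np.float64(446.6), np.float64(88.7), 414) [434, 78, 25, 22] [0.6116 0.3312]
blu (np.float64(364.1), np.float64(187.7), 87) [357, 178, 24, 28] [0.5433 0.2267]
blu (np.float64(394.4), np.float64(214.0), 393) [384, 203, 22, 23] [0.5805 0.2049]
```

View pics/w1.png

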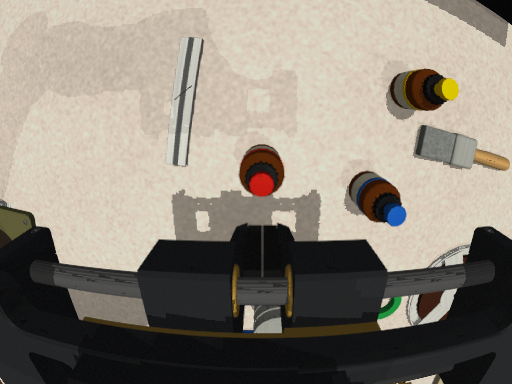

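The wrist view shows the red cap at (261,184), blue at (395,214) and yellow at (447,89), all pulled up. I press red first.

Request:
{"api": "apply_moves", "payload": {
  "targets": [
    [0.012,0,0.1,0],
    [0.012,0,0.2,0],
    [0.012,0,0.28,0],
    [0.012,0,0.31,0],
    [0.012,0,0.33,0],
    [0.012,0,0.345,0],
    [0.012,0,0.36,0],
    [0.012,0,0.37,0],
    [0.012,0,0.373,0],
    [0.012,0,0.373,0]
  ]
}}

```text
clock: 3.1
eef_pos: [0.4515, 0.2197, 0.0887]
orientation: [-2.084, -2.351, -0.002]
ft_force: [-1.5, 0.3, 5.3]
gripper_width: 0.0004
gripper_force: 2.6
```

Now push slightly further to confirm the stop, then rise.

Request:
{"api": "apply_moves", "payload": {
  "targets": [
    [0,0,0.004,0],
    [0,0,0.008,0],
    [0,0,0.008,0]
  ]
}}

```text
clock: 3.4
eef_pos: [0.4513, 0.2204, 0.0883]
orientation: [-2.083, -2.351, -0.005]
ft_force: [-5.5, 1.0, 26.7]
gripper_width: 0.0002
gripper_force: 13.5
```

Request:
{"api": "apply_moves", "payload": {
  "targets": [
    [0,0,-0.1,0],
    [0,0,-0.2,0],
    [-0.106,0.427,-0.24,0],
    [-0.106,0.427,-0.24,0],
    [-0.106,0.427,-0.24,0],
    [-0.106,0.427,-0.24,0],
    [-0.106,0.427,-0.24,0]
  ]
}}

```text
clock: 4.1
eef_pos: [0.5821, 0.2021, 0.1573]
orientation: [-2.085, -2.349, 0.001]
ft_force: [-1.1, -0.2, -1.7]
gripper_width: 0.0005
gripper_force: 0.0
```

```bash
cat >> m.py <<'E'
COL={'red':((0,150,60),(6,255,255)),'yel':((22,150,70),(34,255,255)),'blu':((105,130,60),(125,255,255))}
def caps(W,z=.1,names='red yel blu'):
    for n in names.split():
        for c in cen(W,*COL[n],(0,0,512,384)):
            if c[2]>60: print(n,c[:3],c[3],onz(W,c[0],c[1],z)[:2].round(4))
E
python3 - <<'E'
from m import *
state(); W=grab('wrist'); caps(W)
E
```

```text
t 4.1 tcp [0.5821 0.2021 0.1573] w 0.0005366851484485596 F [-1.1 -0.2 -1.7]
[[-0.119  0.993 -0.001]
 [ 0.993  0.119 -0.   ]
 [-0.    -0.001 -1.   ]]
red (np.float64(144.4), np.float64(146.2), 142) [125, 130, 27, 43] [0.4922 0.2375]
red (np.float64(107.7), np.float64(162.6), 535) [95, 150, 26, 27] [0.4611 0.2224]
yel (np.float64(332.7), np.float64(33.8), 746) [317, 19, 32, 31] [0.6157 0.331 ]
yel (np.float64(301.9), np.float64(60.2), 80) [293, 38, 28, 35] [0.5967 0.3083]
blu (np.float64(262.7), np.float64(163.6), 70) [243, 160, 41, 14] [0.579  0.2338]
blu (np.float64(265.3), np.float64(203.9), 682) [251, 189, 30, 30] [0.5844 0.2046]
```

Request:
{"api": "apply_moves", "payload": {
  "targets": [
    [0.004,0.007,0.1,0],
    [0.004,0.007,0.16,0],
    [0.004,0.007,0.185,0],
    [0.004,0.007,0.2,0],
    [0.004,0.007,0.215,0],
    [0.004,0.007,0.225,0],
    [0.004,0.007,0.23,0],
    [0.004,0.007,0.235,0],
    [0.004,0.007,0.235,0]
  ]
}}

```text
clock: 5.05
eef_pos: [0.5841, 0.2048, 0.089]
orientation: [-2.084, -2.351, -0.002]
ft_force: [-4.0, 0.1, 10.3]
gripper_width: 0.0002
gripper_force: 5.4
```

Request:
{"api": "apply_moves", "payload": {
  "targets": [
    [0,0,0.004,0],
    [0,0,0.006,0],
    [0,0,0.006,0]
  ]
}}

```text
clock: 5.35
eef_pos: [0.5844, 0.2051, 0.0889]
orientation: [2.084, 2.351, 0.004]
ft_force: [-6.0, -0.8, 21.7]
gripper_width: 0.0004
gripper_force: 11.1
```

Request:
{"api": "apply_moves", "payload": {
  "targets": [
    [0,0,-0.1,0],
    [0,0,-0.2,0],
    [0.409,0.158,-0.24,0],
    [0.409,0.158,-0.24,0],
    [0.409,0.158,-0.24,0],
    [0.409,0.158,-0.24,0],
    [0.409,0.158,-0.24,0]
  ]
}}

```text
clock: 6.05
eef_pos: [0.6163, 0.3322, 0.1574]
orientation: [2.082, 2.352, 0.0]
ft_force: [0.0, -1.1, 0.1]
gripper_width: 0.0003
gripper_force: 0.0
```

```bash
python3 - <<'E'
from m import *
state(); W=grab('wrist'); caps(W)
E
```

```text
t 6.05 tcp [0.6163 0.3322 0.1574] w 0.0003300639662496851 F [ 0.  -1.1  0.1]
[[-0.121  0.993  0.   ]
 [ 0.993  0.121 -0.   ]
 [-0.     0.    -1.   ]]
red (np.float64(113.2), np.float64(254.3), 141) [94, 246, 32, 25] [0.4959 0.2726]
yel (np.float64(261.6), np.float64(165.2), 109) [239, 160, 48, 19] [0.6126 0.3628]
yel (np.float64(262.4), np.float64(203.5), 698) [248, 189, 30, 30] [0.6166 0.3348]
```

Request:
{"api": "apply_moves", "payload": {
  "targets": [
    [0.006,0,0.1,0],
    [0.006,0,0.16,0],
    [0.006,0,0.185,0],
    [0.006,0,0.2,0],
    [0.006,0,0.215,0],
    [0.006,0,0.225,0],
    [0.006,0,0.235,0],
    [0.006,0,0.24,0],
    [0.006,0,0.241,0],
    [0.006,0,0.241,0]
  ]
}}

```text
clock: 7.1
eef_pos: [0.6182, 0.3328, 0.0892]
orientation: [2.084, 2.348, 0.005]
ft_force: [-4.0, -3.3, 17.0]
gripper_width: 0.0004
gripper_force: 7.9
```

Request:
{"api": "apply_moves", "payload": {
  "targets": [
    [0,0,-0.1,0],
    [0,0,-0.25,0],
    [-0.92,-0.528,-0.3,0],
    [-0.92,-0.528,-0.3,0],
    [-0.92,-0.528,-0.3,0],
    [-0.92,-0.528,-0.3,0],
    [-0.92,-0.528,-0.3,0],
    [-0.92,-0.528,-0.3,0],
    [-0.92,-0.528,-0.3,0],
    [-0.92,-0.528,-0.3,0]
  ],
  "claw": 1
}}

```text
clock: 8.1
eef_pos: [0.4915, 0.0365, 0.1762]
orientation: [2.091, 2.342, -0.001]
ft_force: [0.1, -0.5, 0.3]
gripper_width: 0.0784
gripper_force: 0.0
```

```bash
python3 - <<'E'
from m import *
state(); W=grab('wrist'); save(W,'w2.png'); T=grab('top'); print(tray(T))
for x,y in[(.4928,.041)]: to((x,y,.16))
E
```

```text
t 8.1 tcp [0.4915 0.0365 0.1762] w 0.07839873923499993 F [ 0.1 -0.5  0.3]
[[-0.113  0.994  0.001]
 [ 0.994  0.113 -0.002]
 [-0.002  0.001 -1.   ]]
((0.5421594977378845, -0.225667804479599), (0.14705099165439606, 0.36780956387519836), 6.947786331176758)
[0.4928 0.041  0.16  ] -> [-0.    -0.002  0.053]
yaw of tool y 6.9
```

View pics/w2.png

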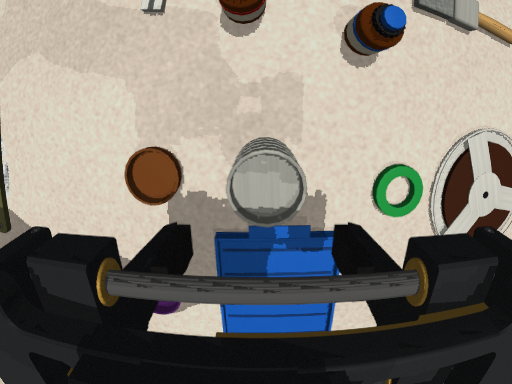

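The stack's top rim in the wrist view spans about columns 228–305 and rows 150–225, with centre (266.5,187.5). The brown dish at (154,175) and the green ring at (398,190) stay clear of it.

```bash
python3 - <<'E'
from m import *
W=grab('wrist'); T=grab('top')
g=cv2.cvtColor(W['frame'],cv2.COLOR_RGB2GRAY)
print(onz(W,266.5,187.5,.1),[onz(W,*p,.1)[:2].round(4) for p in((228,187),(305,187),(266,150),(266,225))])
cs=[(270,187),(275,232),(383,175),(388,220)]
P=np.array([onz(T,*c,.018) for c in cs]);print(P.round(3),P.mean(0))
f=T['frame'][165:245,255:400]; cv2.imwrite('pics/tr.png',cv2.resize(f,None,fx=5,fy=5,interpolation=2)[:,:,::-1])
E
```

```text
[0.49618366 0.05094279 0.1       ] [array([0.4664, 0.0478]), array([0.526 , 0.0549]), array([0.4922, 0.08  ]), array([0.4997, 0.0196])]
[[ 0.589 -0.031  0.018]
 [ 0.446 -0.048  0.018]
 [ 0.634 -0.391  0.018]
 [ 0.489 -0.4    0.018]] [ 0.5395576  -0.21744034  0.018     ]
```

View pics/tr.png

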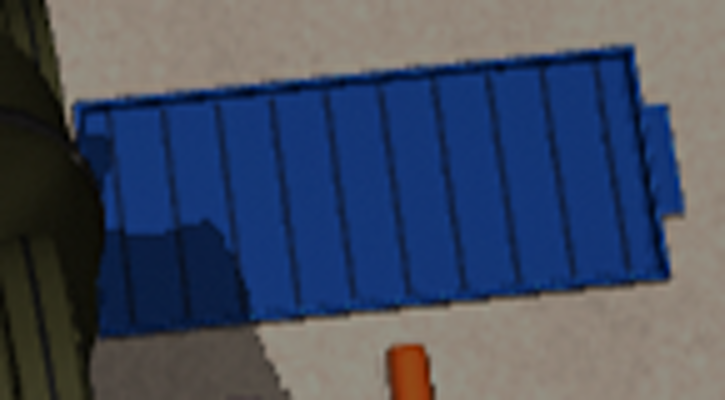

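```bash
python3 - <<'E'
from m import *
s=state();W=grab('wrist'); T=grab('top')
def ring(im,box,r0,r1):
    x0,y0,x1,y1=box; g=cv2.cvtColor(im['frame'],cv2.COLOR_RGB2GRAY)[y0:y1,x0:x1]
    g=cv2.resize(g,None,fx=4,fy=4,interpolation=2)
    c=cv2.HoughCircles(g,cv2.HOUGH_GRADIENT,1.5,20,param1=80,param2=30,minRadius=r0*4,maxRadius=r1*4)
    return [(a[0]/4+x0-.4,a[1]/4+y0-.4,a[2]/4) for a in c[0][:4]] if c is not None else None
for n,im,box,r in(('w',W,(215,130,320,236),(30,45)),('t',T,(225,190,272,236),(8,13))):
    for c in ring(im,box,*r) or []: print(n,np.round(c,1),onz(im,c[0],c[1],.1)[:2].round(4))
cv2.imwrite('pics/st.png',np.hstack([cv2.resize(W['frame'][130:236,215:320],(400,400)),cv2.resize(T['frame'][190:236,225:271],(400,400),interpolation=2)])[:,:,::-1])
E
```

```text
t 8.3 tcp [0.4934 0.0426 0.1754] w 0.08828680041211626 F [0.9 0.3 0.1]
[[-0.122  0.993  0.002]
 [ 0.993  0.122  0.001]
 [ 0.001  0.002 -1.   ]]
w [262.  192.8  37.8] [0.4932 0.0478]
w [262.4 198.   40.6] [0.494  0.0436]
w [262.  173.3  30.3] [0.4913 0.0632]
w [262.4 185.3  34. ] [0.4927 0.0538]
```

View pics/st.png

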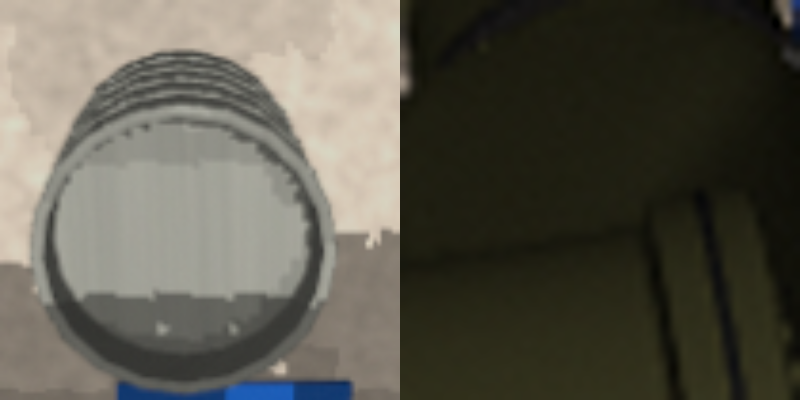

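Request:
{"api": "apply_moves", "payload": {
  "targets": [
    [0.008,0.004,0.1,0],
    [0.008,0.004,0.2,0],
    [0.008,0.004,0.26,0],
    [0.008,0.004,0.28,0],
    [0.008,0.004,0.295,0],
    [0.008,0.004,0.295,0],
    [0.008,0.004,0.295,0]
  ],
  "claw": 1
}}

```text
clock: 9.1
eef_pos: [0.4937, 0.0433, 0.0873]
orientation: [2.083, 2.35, 0.002]
ft_force: [0.2, -0.5, -0.1]
gripper_width: 0.0881
gripper_force: 0.0
```

Request:
{"api": "apply_moves", "payload": {
  "targets": [
    [0,0,0,0],
    [0,0,0,0],
    [0,0,0,0],
    [0,0,0,0],
    [0,0,0,0],
    [0,0,0,0],
    [0,0,0,0],
    [0,0,0,0]
  ],
  "claw": -1,
  "grip_force": 15
}}

```text
clock: 9.9
eef_pos: [0.4933, 0.0431, 0.0868]
orientation: [2.084, 2.35, 0.001]
ft_force: [0.7, -0.4, 5.8]
gripper_width: 0.0621
gripper_force: 15.0
```

Request:
{"api": "apply_moves", "payload": {
  "targets": [
    [0,0,-0.01,0],
    [0,0,-0.02,0],
    [0,0,-0.03,0],
    [0,0,-0.03,0]
  ]
}}

```text
clock: 10.3
eef_pos: [0.4931, 0.0431, 0.0959]
orientation: [2.084, 2.351, 0.001]
ft_force: [0.2, 0.6, -0.6]
gripper_width: 0.0616
gripper_force: 15.0
```

```bash
python3 - <<'E'
from m import *
state();W=grab('wrist'); S=grab('side')
cv2.imwrite('pics/g1.png',np.hstack([cv2.resize(S['frame'][150:240,190:280],(400,400),interpolation=2),cv2.resize(W['frame'][120:256,195:331],(400,400))])[:,:,::-1])
E
```

```text
t 10.3 tcp [0.4931 0.0431 0.0959] w 0.061582074950457324 F [ 0.2  0.6 -0.6]
[[-0.12   0.993  0.   ]
 [ 0.993  0.12   0.   ]
 [ 0.     0.    -1.   ]]
```

View pics/g1.png

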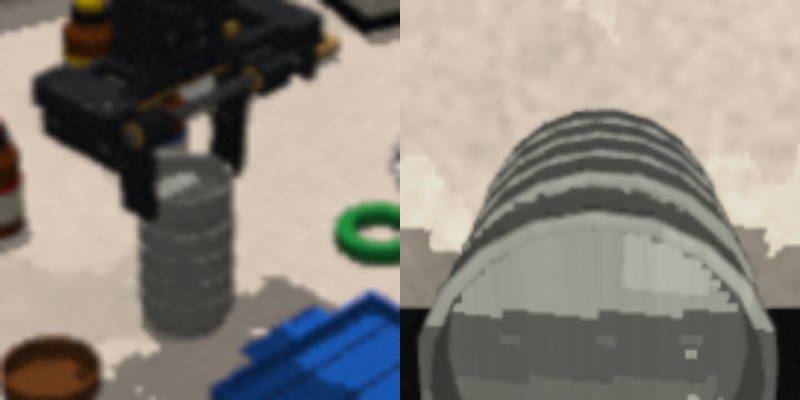

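The wrist crop shows a wider gap under the top rim, so only the top dish came up. I carry it to the far tray spot.

Request:
{"api": "apply_moves", "payload": {
  "targets": [
    [0,0,-0.06,0],
    [0,0,-0.13,0],
    [-0.1,0.004,-0.14,0],
    [-0.22,0.01,-0.14,0],
    [-0.35,0.016,-0.13,0],
    [-0.48,0.022,-0.08,0],
    [-0.61,0.028,-0.03,0],
    [-0.74,0.034,0.02,0],
    [-0.86,0.04,0.04,0],
    [-0.96,0.044,0.05,0]
  ]
}}

```text
clock: 11.4
eef_pos: [0.5398, -0.2437, 0.0794]
orientation: [-2.085, -2.348, 0.002]
ft_force: [0.0, 0.9, -1.1]
gripper_width: 0.0618
gripper_force: 15.0
```

Request:
{"api": "apply_moves", "payload": {
  "targets": [
    [-0.1,0.004,0,0],
    [-0.2,0.008,0,0],
    [-0.249,0.008,0.03,0],
    [-0.249,0.008,0.08,0],
    [-0.249,0.008,0.12,0],
    [-0.249,0.008,0.15,0],
    [-0.249,0.008,0.17,0],
    [-0.249,0.008,0.17,0]
  ]
}}

```text
clock: 12.2
eef_pos: [0.5516, -0.3134, 0.0284]
orientation: [-2.08, -2.351, 0.0]
ft_force: [-0.0, 0.1, -0.4]
gripper_width: 0.0618
gripper_force: 15.0
```

```bash
python3 - <<'E'
from m import *
state();W=grab('wrist'); save(W,'p1.png'); to((.552,-.315,.0195),yaw=6.9)
E
```

```text
t 12.2 tcp [ 0.5516 -0.3134  0.0284] w 0.06178388498520833 F [-0.   0.1 -0.4]
[[-0.122  0.993 -0.002]
 [ 0.993  0.122  0.002]
 [ 0.002 -0.002 -1.   ]]
[ 0.552  -0.315   0.0195] -> [-0.003 -0.     0.032]
yaw of tool y 7.0 turn 0.001
```

View pics/p1.png

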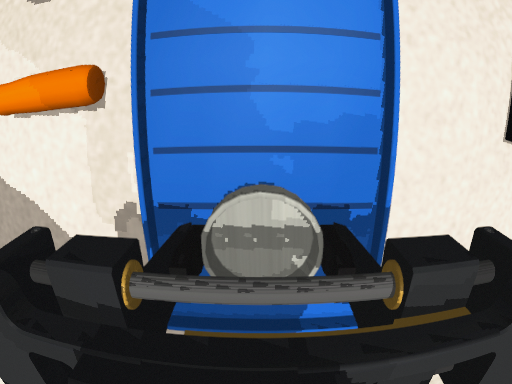

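Request:
{"api": "apply_moves", "payload": {
  "targets": [
    [0,0,0.015,0],
    [0,0,0.03,0],
    [0,0,0.03,0],
    [0,0,0.03,0]
  ]
}}

```text
clock: 12.65
eef_pos: [0.5519, -0.3151, 0.0206]
orientation: [-2.084, -2.351, -0.0]
ft_force: [0.1, 0.3, -1.2]
gripper_width: 0.0618
gripper_force: 15.0
```

Request:
{"api": "apply_moves", "payload": {
  "targets": [
    [0,0,0,0],
    [0,0,0,0],
    [0,0,0,0],
    [0,0,0,0],
    [0,0,-0.05,0],
    [0,0,-0.15,0],
    [0,0,-0.3,0],
    [0.15,0,-0.4,0],
    [0.3,0,-0.45,0],
    [0.45,0,-0.45,0]
  ],
  "claw": 1
}}

```text
clock: 13.65
eef_pos: [0.5375, -0.1804, 0.1594]
orientation: [2.082, 2.345, 0.006]
ft_force: [0.1, -0.3, -0.8]
gripper_width: 0.0879
gripper_force: 0.0
```

Request:
{"api": "apply_moves", "payload": {
  "targets": [
    [0.16,-0.01,0,0],
    [0.32,-0.02,0,0],
    [0.48,-0.03,0,0],
    [0.64,-0.04,0,0],
    [0.72,-0.05,0,0],
    [0.76,-0.05,0,0],
    [0.76,-0.05,0,0],
    [0.76,-0.05,0,0]
  ]
}}

```text
clock: 14.45
eef_pos: [0.4943, 0.0417, 0.156]
orientation: [2.086, 2.347, -0.0]
ft_force: [-0.5, -1.2, 0.3]
gripper_width: 0.0884
gripper_force: 0.0
```

```bash
cat >> m.py <<'E'
def stack(W,z,name):
    "rim centre from grey saturation mask"
    state(); cv2.imwrite('pics/'+name,cv2.resize(W['frame'][110:260,180:345],None,fx=3,fy=3)[:,:,::-1])
E
python3 - <<'E'
from m import *
W=grab('wrist'); stack(W,.082,'s2.png'); to((.4935,.0435,.0687),yaw=6.9)
for v in (180,190,200): print(onz(W,262,v,.082)[:2].round(4))
E
```

```text
t 14.5 tcp [0.4942 0.0412 0.1559] w 0.0881751699420959 F [-0.3 -0.1 -0.1]
[[-0.117  0.993  0.001]
 [ 0.993  0.117 -0.001]
 [-0.001  0.001 -1.   ]]
[0.4935 0.0435 0.0687] -> [ 0.008 -0.002  0.291]
yaw of tool y 6.7 turn -0.002
[0.4927 0.0573]
[0.4936 0.0494]
[0.4946 0.0413]
```

View pics/s2.png

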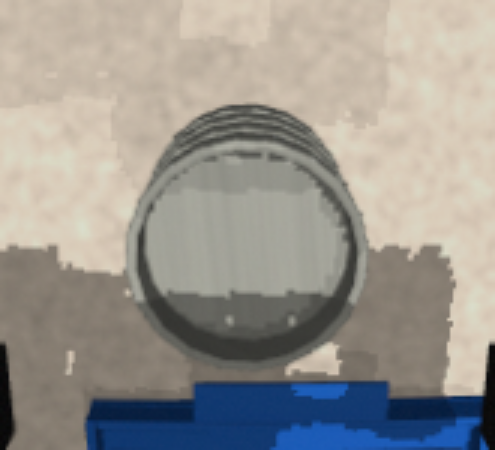

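Request:
{"api": "apply_moves", "payload": {
  "targets": [
    [0.008,-0.002,0.1,0],
    [0.008,-0.002,0.2,0],
    [0.008,-0.002,0.25,0],
    [0.008,-0.002,0.275,0],
    [0.008,-0.002,0.29,0],
    [0.008,-0.002,0.29,0],
    [0.008,-0.002,0.29,0]
  ]
}}

```text
clock: 15.2
eef_pos: [0.4933, 0.0455, 0.0692]
orientation: [2.084, 2.349, 0.001]
ft_force: [-0.1, -1.0, 0.7]
gripper_width: 0.0885
gripper_force: 0.0
```

Request:
{"api": "apply_moves", "payload": {
  "targets": [
    [0,0,0,0],
    [0,0,0,0],
    [0,0,0,0],
    [0,0,0,0],
    [0,0,0,0],
    [0,0,0,0],
    [0,0,0,0],
    [0,0,0,0]
  ],
  "claw": -1
}}

```text
clock: 16.0
eef_pos: [0.493, 0.0459, 0.0688]
orientation: [2.084, 2.351, 0.001]
ft_force: [0.4, 0.2, 5.2]
gripper_width: 0.0619
gripper_force: 15.2
```

Request:
{"api": "apply_moves", "payload": {
  "targets": [
    [0,0,-0.01,0],
    [0,0,-0.02,0],
    [0,0,-0.03,0],
    [0,0,-0.03,0],
    [0,0,-0.03,0]
  ]
}}

```text
clock: 16.5
eef_pos: [0.4927, 0.0458, 0.0777]
orientation: [-2.084, -2.351, -0.0]
ft_force: [-1.0, 0.5, -1.2]
gripper_width: 0.0624
gripper_force: 15.2
```

```bash
python3 - <<'E'
from m import *
print(np.mean([robot.observe()['ft_force'] for _ in range(3)],0))
s=state();W=grab('wrist'); S=grab('side'); save(W,'w3.png')
to((.54,-.216,.0195),yaw=6.9)
cv2.imwrite('pics/g2.png',np.hstack([cv2.resize(S['frame'][150:240,190:280],(400,400),interpolation=2),cv2.resize(W['frame'][120:256,195:331],(400,400))])[:,:,::-1])
E
```

```text
[-0.96538947  0.48557844 -1.18060473]
t 16.5 tcp [0.4927 0.0458 0.0777] w 0.06241486509704491 F [-1.   0.5 -1.2]
[[-0.12   0.993  0.   ]
 [ 0.993  0.12   0.   ]
 [ 0.     0.    -1.   ]]
[ 0.54   -0.216   0.0195] -> [-0.885  0.052  0.193]
yaw of tool y 6.9 turn -0.000
```

View pics/g2.png

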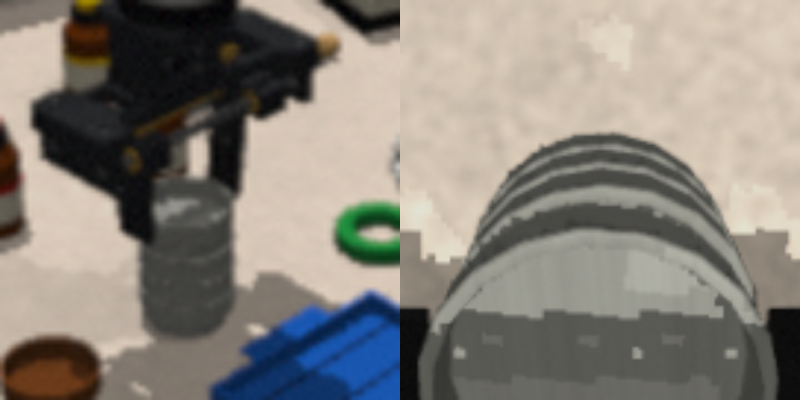

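Same pattern as with the first dish: only the top one is raised. Next I place it mid-tray.

Request:
{"api": "apply_moves", "payload": {
  "targets": [
    [0,0,-0.06,0],
    [0,0,-0.13,0],
    [-0.1,0.004,-0.14,0],
    [-0.22,0.01,-0.14,0],
    [-0.35,0.018,-0.12,0],
    [-0.48,0.026,-0.07,0],
    [-0.61,0.034,-0.01,0],
    [-0.74,0.042,0.04,0],
    [-0.84,0.05,0.07,0],
    [-0.885,0.052,0.1,0]
  ]
}}

```text
clock: 17.6
eef_pos: [0.5397, -0.2201, 0.0468]
orientation: [2.089, 2.345, -0.003]
ft_force: [0.0, -0.9, -0.6]
gripper_width: 0.062
gripper_force: 15.2
```

Request:
{"api": "apply_moves", "payload": {
  "targets": [
    [0,0,0.03,0],
    [0,0,0.06,0],
    [0,0,0.08,0],
    [0,0,0.092,0],
    [0,0,0.092,0],
    [0,0,0.092,0]
  ]
}}

```text
clock: 18.2
eef_pos: [0.5402, -0.2153, 0.0202]
orientation: [2.083, 2.352, 0.0]
ft_force: [0.2, -0.2, 0.1]
gripper_width: 0.0621
gripper_force: 15.2
```

```bash
python3 - <<'E'
from m import *
state()
to((.54,-.216,.0195),(.4935,.0445,.13),yaw=6.9)
E
```

```text
t 18.2 tcp [ 0.5402 -0.2153  0.0202] w 0.06211811065984067 F [ 0.2 -0.2  0.1]
[[-0.121  0.993  0.   ]
 [ 0.993  0.121  0.   ]
 [ 0.     0.    -1.   ]]
[ 0.54   -0.216   0.0195] -> [-0.002 -0.001  0.002]
[0.4935 0.0445 0.13  ] -> [ 0.878 -0.05  -0.366]
yaw of tool y 6.9 turn 0.000
```

Request:
{"api": "apply_moves", "payload": {
  "targets": [
    [0,0,0.001,0],
    [0,0,0.001,0],
    [0,0,0.001,0],
    [0,0,0.001,0],
    [0,0,-0.04,0],
    [0,0,-0.12,0],
    [0,0,-0.25,0],
    [0.1,0,-0.366,0],
    [0.25,0,-0.366,0],
    [0.4,-0.02,-0.366,0]
  ],
  "claw": 1
}}

```text
clock: 19.2
eef_pos: [0.5214, -0.0968, 0.1321]
orientation: [2.083, 2.345, 0.006]
ft_force: [0.3, 0.3, -0.4]
gripper_width: 0.0879
gripper_force: 0.0
```

Request:
{"api": "apply_moves", "payload": {
  "targets": [
    [0.15,-0.01,0,0],
    [0.3,-0.02,0,0],
    [0.42,-0.03,0,0],
    [0.478,-0.03,0,0],
    [0.478,-0.03,0,0],
    [0.478,-0.03,0,0]
  ]
}}

```text
clock: 19.8
eef_pos: [0.4939, 0.043, 0.1304]
orientation: [2.084, 2.35, 0.0]
ft_force: [-0.0, -0.7, 0.4]
gripper_width: 0.0884
gripper_force: 0.0
```

```bash
python3 - <<'E'
from m import *
state(); T=grab('top'); W=grab('wrist')
to((.4935,.0445,.0508),yaw=6.9); save(T,'t2.png'); save(W,'w4.png')
E
```

```text
t 19.8 tcp [0.4939 0.043  0.1304] w 0.08842700302453428 F [-0.  -0.7  0.4]
[[-0.12   0.993  0.001]
 [ 0.993  0.12  -0.001]
 [-0.001  0.001 -1.   ]]
[0.4935 0.0445 0.0508] -> [ 0.01  -0.001  0.264]
yaw of tool y 6.7 turn -0.002
```

View pics/w4.png

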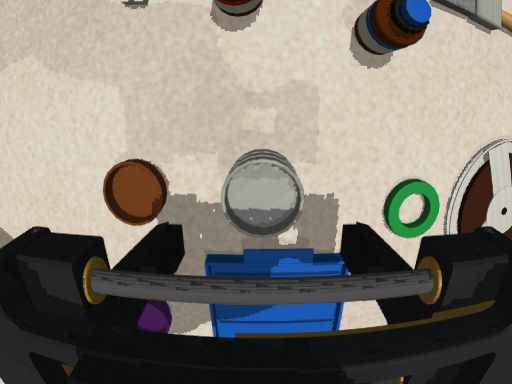

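The remaining three dishes are at (262,197), upright and centred. I take the third one.

Request:
{"api": "apply_moves", "payload": {
  "targets": [
    [0.005,0,0.1,0],
    [0.005,0,0.18,0],
    [0.005,0,0.23,0],
    [0.005,0,0.25,0],
    [0.005,0,0.263,0],
    [0.005,0,0.263,0],
    [0.005,0,0.263,0]
  ]
}}

```text
clock: 20.6
eef_pos: [0.4939, 0.045, 0.0515]
orientation: [2.084, 2.35, 0.001]
ft_force: [-0.2, 0.7, 0.0]
gripper_width: 0.0881
gripper_force: 0.0
```

Request:
{"api": "apply_moves", "payload": {
  "targets": [
    [0,0,0,0],
    [0,0,0,0],
    [0,0,0,0],
    [0,0,0,0],
    [0,0,0,0],
    [0,0,0,0],
    [0,0,0,0],
    [0,0,0,0]
  ],
  "claw": -1
}}

```text
clock: 21.4
eef_pos: [0.4936, 0.0454, 0.0511]
orientation: [2.084, 2.351, 0.001]
ft_force: [-1.3, 0.9, 5.1]
gripper_width: 0.0627
gripper_force: 15.0
```

Request:
{"api": "apply_moves", "payload": {
  "targets": [
    [0,0,-0.01,0],
    [0,0,-0.02,0],
    [0,0,-0.03,0],
    [0,0,-0.03,0],
    [0,0,-0.03,0]
  ]
}}

```text
clock: 21.9
eef_pos: [0.4934, 0.0453, 0.0599]
orientation: [-2.084, -2.351, -0.0]
ft_force: [0.4, 0.2, -1.1]
gripper_width: 0.063
gripper_force: 15.0
```

```bash
python3 - <<'E'
from m import *
state(); W=grab('wrist'); g=cv2.cvtColor(W['frame'],cv2.COLOR_RGB2GRAY)
print(g[140:230,258:266].mean(1).astype(int))
a=cv2.imread('pics/w3.png',0); print(a[140:230,258:266].mean(1).astype(int))
to((.528,-.117,.0195),yaw=6.9)
E
```

```text
t 21.9 tcp [0.4934 0.0453 0.0599] w 0.06298419473274373 F [ 0.4  0.2 -1.1]
[[-0.12   0.993  0.   ]
 [ 0.993  0.12   0.   ]
 [ 0.     0.    -1.   ]]
[205 204 203 197 198 198 195 194 193 193 194 195 196 197 197 196 195 194
 194 193 192 191 189 189 190 192 193 196 197 174 106  73  72  69  99 129
 105  73  72  71  71  93 139 159 156 150 128  87  81  74  72  72  72  71
  70  78 107 142 159 155 152 148 146 149 148 148 148 149 149 149 149 149
 149 150 152 153 153 154 154 154 154 154 154 154 154 154 131  98  87  87]
[193 193 195 195 195 193 192 194 195 197 198 197 197 196 196 195 194 193
 192 191 191 192 194 196 191 151  74  71  78 114 128  83  72  72  80 115
 141 114  74  72  72  70  84 126 156 157 152 146 132 104  75  73  73  72
  72  70  64  84 131 157 157 153 150 146 148 154 154 153 153 153 153 153
 153 154 153 153 153 153 153 153 153 153 153 153 152 152 142 109  88  88]
[ 0.528  -0.117   0.0195] -> [-0.551  0.05   0.135]
yaw of tool y 6.9 turn -0.000
```

The rim profile matches the earlier lifts, so only one dish is up.

Request:
{"api": "apply_moves", "payload": {
  "targets": [
    [0,0,-0.06,0],
    [0,0,-0.12,0],
    [-0.1,0.01,-0.14,0],
    [-0.22,0.02,-0.14,0],
    [-0.34,0.03,-0.12,0],
    [-0.45,0.04,-0.06,0],
    [-0.551,0.05,0,0],
    [-0.551,0.05,0.05,0],
    [-0.551,0.05,0.09,0],
    [-0.551,0.05,0.115,0]
  ]
}}

```text
clock: 22.95
eef_pos: [0.5275, -0.1161, 0.0243]
orientation: [-2.082, -2.35, 0.0]
ft_force: [-0.8, 0.7, -0.4]
gripper_width: 0.0625
gripper_force: 15.0
```

Request:
{"api": "apply_moves", "payload": {
  "targets": [
    [0,0,0.01,0],
    [0,0,0.019,0],
    [0,0,0.02,0],
    [0,0,0.02,0]
  ]
}}

```text
clock: 23.35
eef_pos: [0.5284, -0.1167, 0.0198]
orientation: [2.083, 2.351, 0.001]
ft_force: [-0.2, 0.2, 0.1]
gripper_width: 0.0624
gripper_force: 15.0
```

Request:
{"api": "apply_moves", "payload": {
  "targets": [
    [0,0,0,0],
    [0,0,0,0],
    [0,0,0,0],
    [0,0,0,0],
    [0,0,-0.04,0],
    [0,0,-0.12,0],
    [0,0,-0.25,0],
    [0,0,-0.4,0],
    [0.1,0,-0.48,0],
    [0.25,0,-0.48,0]
  ],
  "claw": 1
}}

```text
clock: 24.35
eef_pos: [0.5218, -0.0452, 0.1678]
orientation: [2.087, 2.337, 0.007]
ft_force: [1.3, 1.4, 0.4]
gripper_width: 0.0879
gripper_force: 0.0
```

```bash
python3 - <<'E'
from m import *
s=state(); T=grab('top');S=grab('side'); W=grab('wrist'); save(T,'t3.png'); save(S,'sd3.png'); save(W,'w5.png')
for n in COL:
    print(n,[c[:3] for c in cen(T,*COL[n],(130,150,225,250))],[c[:3] for c in cen(S,*COL[n],(160,120,245,210))])
to((.452,.2175,.16),yaw=6.9); print(s['joint_pos'])
E
```

```text
t 24.35 tcp [ 0.5218 -0.0452  0.1678] w 0.08787633489717833 F [1.3 1.4 0.4]
[[-0.113  0.994  0.009]
 [ 0.994  0.113 -0.002]
 [-0.003  0.009 -1.   ]]
red [(np.float64(187.3), np.float64(225.4), 43)] [(np.float64(186.4), np.float64(177.6), 23), (np.float64(186.8), np.float64(192.4), 16)]
yel [(np.float64(152.0), np.float64(170.7), 42)] [(np.float64(209.5), np.float64(149.3), 26), (np.float64(210.4), np.float64(163.5), 13)]
blu [(np.float64(194.4), np.float64(182.0), 39)] [(np.float64(224.3), np.float64(166.9), 21)]
[0.452  0.2175 0.16  ] -> [ 0.875 -0.114  0.017]
yaw of tool y 7.3 turn 0.004
[ 0.04439016  0.65964318 -0.07650044  1.9526297   0.09811785  0.52377954
  0.01241327]
```

Request:
{"api": "apply_moves", "payload": {
  "targets": [
    [0.16,-0.02,0,0],
    [0.32,-0.04,0,0],
    [0.48,-0.06,0,0],
    [0.64,-0.08,0,0],
    [0.8,-0.1,0,0],
    [0.855,-0.11,0.01,0],
    [0.855,-0.11,0.01,0],
    [0.855,-0.11,0.01,0],
    [0.855,-0.11,0.01,0]
  ]
}}

```text
clock: 25.4
eef_pos: [0.4565, 0.2054, 0.1606]
orientation: [2.088, 2.346, -0.002]
ft_force: [-0.2, -0.5, 0.5]
gripper_width: 0.088
gripper_force: 0.0
```

```bash
python3 - <<'E'
from m import *
state(); W=grab('wrist'); caps(W,.088); to((.4515,.2185,.034),yaw=6.9)
E
```

```text
t 25.4 tcp [0.4565 0.2054 0.1606] w 0.08801519779817128 F [-0.2 -0.5  0.5]
[[-0.116  0.993  0.   ]
 [ 0.993  0.116 -0.002]
 [-0.002  0.    -1.   ]]
red (np.float64(258.9), np.float64(149.1), 77) [238, 145, 43, 15] [0.4498 0.2446]
red (np.float64(257.4), np.float64(182.9), 651) [243, 169, 29, 29] [0.4516 0.2187]
yel (np.float64(422.3), np.float64(81.1), 159) [417, 59, 20, 44] [0.5721 0.3178]
yel (np.float64(462.4), np.float64(77.7), 455) [451, 66, 23, 25] [0.613  0.3313]
blu (np.float64(375.3), np.float64(190.1), 114) [366, 179, 31, 35] [0.5464 0.2239]
blu (np.float64(406.1), np.float64(216.3), 460) [395, 204, 24, 26] [0.5815 0.2042]
[0.4515 0.2185 0.034 ] -> [ 0.045 -0.011  0.422]
yaw of tool y 6.7 turn -0.003
```

Request:
{"api": "apply_moves", "payload": {
  "targets": [
    [0.044,-0.011,0.05,0],
    [0.044,-0.011,0.15,0],
    [0.044,-0.011,0.25,0],
    [0.044,-0.011,0.34,0],
    [0.044,-0.011,0.39,0],
    [0.044,-0.011,0.42,0],
    [0.044,-0.011,0.42,0],
    [0.044,-0.011,0.42,0]
  ]
}}

```text
clock: 26.25
eef_pos: [0.4514, 0.2203, 0.0349]
orientation: [2.085, 2.349, 0.001]
ft_force: [-0.2, 0.3, 0.6]
gripper_width: 0.0884
gripper_force: 0.0
```

Request:
{"api": "apply_moves", "payload": {
  "targets": [
    [0,0,0,0],
    [0,0,0,0],
    [0,0,0,0],
    [0,0,0,0],
    [0,0,0,0],
    [0,0,0,0],
    [0,0,0,0],
    [0,0,0,0],
    [0,0,0,0]
  ],
  "claw": -1,
  "grip_force": 30
}}

```text
clock: 27.15
eef_pos: [0.4509, 0.2209, 0.0345]
orientation: [2.084, 2.351, 0.001]
ft_force: [0.3, -0.9, 1.7]
gripper_width: 0.0452
gripper_force: 30.0
```

```bash
python3 - <<'E'
from m import *
s=state(); print(s['gripper_force']); to((.4515,.218,.034),(.552,-.314,.051),yaw=6.9)
E
```

```text
t 27.15 tcp [0.4509 0.2209 0.0345] w 0.04521297590145598 F [ 0.3 -0.9  1.7]
[[-0.12   0.993  0.   ]
 [ 0.993  0.12   0.   ]
 [ 0.     0.    -1.   ]]
29.99947914853692
[0.4515 0.218  0.034 ] -> [-0.01   0.001  0.002]
[ 0.552 -0.314  0.051] -> [-1.811  0.121 -0.055]
yaw of tool y 6.9 turn -0.000
```

Request:
{"api": "apply_moves", "payload": {
  "targets": [
    [0,0,-0.05,0],
    [0,0,-0.15,0],
    [0,0,-0.27,0],
    [-0.08,0.005,-0.3,0],
    [-0.2,0.013,-0.3,0],
    [-0.35,0.023,-0.3,0],
    [-0.5,0.033,-0.3,0],
    [-0.65,0.043,-0.3,0],
    [-0.8,0.053,-0.3,0],
    [-0.95,0.063,-0.3,0]
  ]
}}

```text
clock: 28.15
eef_pos: [0.5033, -0.0617, 0.1241]
orientation: [-2.084, -2.35, 0.001]
ft_force: [0.7, 0.2, -0.8]
gripper_width: 0.0454
gripper_force: 30.0
```

Request:
{"api": "apply_moves", "payload": {
  "targets": [
    [-0.15,0.01,0,0],
    [-0.3,0.02,0,0],
    [-0.45,0.03,0,0],
    [-0.6,0.043,0,0],
    [-0.72,0.053,0,0],
    [-0.8,0.058,0,0],
    [-0.84,0.06,0,0],
    [-0.848,0.06,0.02,0],
    [-0.848,0.06,0.05,0],
    [-0.848,0.06,0.05,0]
  ]
}}

```text
clock: 29.15
eef_pos: [0.551, -0.3072, 0.1075]
orientation: [-2.078, -2.35, -0.0]
ft_force: [-0.7, 0.2, -1.3]
gripper_width: 0.0456
gripper_force: 30.0
```

```bash
python3 - <<'E'
from m import *
s=state(); W=grab('wrist'); save(W,'w6.png'); S=grab('side'); save(S,'s6.png'); caps(W,s['eef_pos'][2]+.054,'red'); to((.552,-.310,.051),yaw=6.9)
f=W['frame'][60:300,120:400]; cv2.imwrite('pics/w6c.png',np.hstack([cv2.resize(f,(420,360)),cv2.resize(S['frame'][180:320,220:380],(380,360))])[:,:,::-1])
E
```

```text
t 29.15 tcp [ 0.551  -0.3072  0.1075] w 0.04557952028920202 F [-0.7  0.2 -1.3]
[[-0.123  0.992 -0.004]
 [ 0.992  0.123  0.003]
 [ 0.004 -0.003 -1.   ]]
red (np.float64(261.6), np.float64(220.2), 427) [219, 210, 87, 37] [ 0.547  -0.2723]
red (np.float64(261.5), np.float64(314.0), 943) [235, 305, 54, 22] [ 0.5518 -0.3124]
[ 0.552 -0.31   0.051] -> [-0.007 -0.     0.193]
yaw of tool y 7.0 turn 0.001
```

View pics/w6c.png

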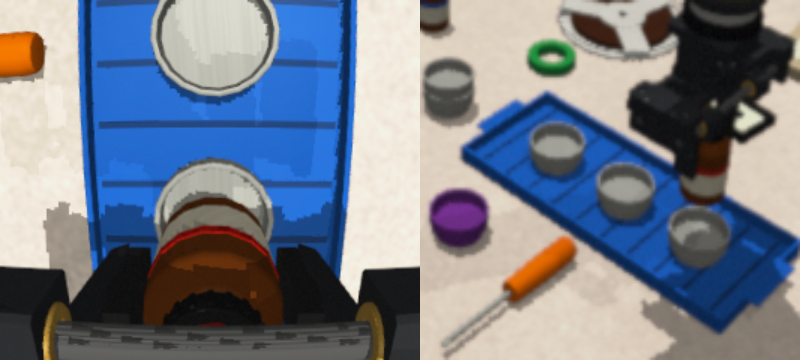

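Side view: the bottle is over the far dish, with all three dishes flat in the tray. In the wrist crop, the far dish's upper rim edge is at (213,160), which is pixel (262,167).

```bash
python3 - <<'E'
from m import *
W=grab('wrist'); s=state(); u=np.array([-.12,.993])
c=cv2.cvtColor(W['frame'],cv2.COLOR_RGB2HSV)
for u0 in (250,262,274):
    col=c[140:200,u0]; b=(col[:,1]<90); print(u0,'first grey row',140+np.argmax(b))
r=140+np.argmax(c[140:200,262][:,1]<90)
p=onz(W,262,r,.032)[:2]; print('edge',p,'centre',p-.032*u)
E
```

```text
t 29.3 tcp [ 0.5522 -0.3086  0.1092] w 0.045556415540680455 F [ 0.1  0.5 -0.8]
[[-0.122  0.993 -0.001]
 [ 0.993  0.122  0.001]
 [ 0.001 -0.    -1.   ]]
250 first grey row 165
262 first grey row 164
274 first grey row 166
edge [ 0.54864507 -0.28047994] centre [ 0.55248507 -0.31225594]
```

Request:
{"api": "apply_moves", "payload": {
  "targets": [
    [-0.003,0,0.05,0],
    [-0.003,0,0.1,0],
    [-0.003,0,0.14,0],
    [-0.003,0,0.165,0],
    [-0.003,0,0.18,0],
    [-0.003,0,0.19,0],
    [-0.003,0,0.19,0],
    [-0.003,0,0.19,0]
  ]
}}

```text
clock: 30.1
eef_pos: [0.5524, -0.3113, 0.0527]
orientation: [2.084, 2.35, 0.001]
ft_force: [-0.4, 0.7, -0.9]
gripper_width: 0.0451
gripper_force: 30.0
```

```bash
python3 - <<'E'
from m import *
state()
E
```

```text
t 30.1 tcp [ 0.5524 -0.3113  0.0527] w 0.04509041470632994 F [-0.4  0.7 -0.9]
[[-0.12   0.993  0.001]
 [ 0.993  0.12  -0.   ]
 [-0.     0.001 -1.   ]]
```

Request:
{"api": "apply_moves", "payload": {
  "targets": [
    [0,0,0.004,0],
    [0,0,0.004,0]
  ]
}}

```text
clock: 30.3
eef_pos: [0.5525, -0.3114, 0.0516]
orientation: [2.084, 2.35, 0.001]
ft_force: [0.1, 0.2, 0.8]
gripper_width: 0.0454
gripper_force: 30.0
```

Request:
{"api": "apply_moves", "payload": {
  "targets": [
    [0,0,0,0],
    [0,0,0,0],
    [0,0,0,0],
    [0,0,0,0],
    [0,0,0,0],
    [0,0,-0.08,0],
    [0,0,-0.2,0],
    [0,0,-0.36,0],
    [0,0,-0.36,0],
    [0.12,0.03,-0.36,0]
  ],
  "claw": 1
}}

```text
clock: 31.3
eef_pos: [0.5559, -0.2815, 0.1607]
orientation: [2.091, 2.336, -0.005]
ft_force: [-0.5, 0.3, -0.5]
gripper_width: 0.0879
gripper_force: 0.0
```

Request:
{"api": "apply_moves", "payload": {
  "targets": [
    [0.15,0.02,0,0],
    [0.3,0.05,0,0],
    [0.45,0.08,0,0],
    [0.6,0.11,0,0],
    [0.75,0.14,0,0],
    [0.9,0.17,0,0],
    [0.95,0.19,0,0],
    [0.95,0.2,0,0]
  ]
}}

```text
clock: 32.1
eef_pos: [0.5823, 0.0195, 0.1589]
orientation: [-2.076, -2.356, -0.002]
ft_force: [-0.5, -0.3, 0.1]
gripper_width: 0.088
gripper_force: 0.0
```

Request:
{"api": "apply_moves", "payload": {
  "targets": [
    [0.15,0.02,0,0],
    [0.3,0.04,0,0],
    [0.45,0.06,0,0],
    [0.58,0.076,0,0],
    [0.6,0.076,0,0],
    [0.6,0.076,0,0],
    [0.6,0.076,0,0]
  ]
}}

```text
clock: 32.8
eef_pos: [0.584, 0.1931, 0.1589]
orientation: [2.088, 2.345, -0.004]
ft_force: [0.3, -0.4, -0.5]
gripper_width: 0.0882
gripper_force: 0.0
```

```bash
python3 - <<'E'
from m import *
state(); W=grab('wrist'); caps(W,.088); to((.5825,.204,.034),yaw=6.9)
S=grab('side'); print([c[:3] for c in cen(S,*COL['red'],(160,100,420,320))])
T=grab('top'); print([(c[:3],onz(T,c[0],c[1],.105)[:2].round(4)) for c in cen(T,*COL['red'],(220,140,420,270))])
E
```

```text
t 32.8 tcp [0.584  0.1931 0.1589] w 0.08819963199502728 F [ 0.3 -0.4 -0.5]
[[-0.116  0.993 -0.   ]
 [ 0.993  0.116 -0.003]
 [-0.003 -0.001 -1.   ]]
yel (np.float64(327.5), np.float64(25.2), 672) [313, 11, 30, 29] [0.6162 0.3313]
yel (np.float64(302.2), np.float64(51.0), 91) [291, 29, 36, 34] [0.5999 0.3082]
blu (np.float64(261.6), np.float64(152.7), 64) [242, 149, 41, 14] [0.5796 0.23  ]
blu (np.float64(264.2), np.float64(187.9), 656) [250, 174, 29, 29] [0.5846 0.2034]
blu (np.float64(200.4), np.float64(331.8), 517) [147, 325, 104, 13] [0.5393 0.0482]
[0.5825 0.204  0.034 ] -> [ 0.038 -0.001  0.417]
yaw of tool y 6.6 turn -0.003
[(np.float64(340.9), np.float64(246.3), 51), (np.float64(337.8), np.float64(265.1), 29)]
[((np.float64(366.9), np.float64(193.6), 44), array([ 0.5545, -0.316 ]))]
```

Request:
{"api": "apply_moves", "payload": {
  "targets": [
    [0.03,0.003,0.05,0],
    [0.03,0.003,0.15,0],
    [0.03,0.003,0.25,0],
    [0.03,0.003,0.34,0],
    [0.03,0.003,0.39,0],
    [0.03,0.003,0.415,0],
    [0.03,0.003,0.415,0],
    [0.03,0.003,0.415,0]
  ]
}}

```text
clock: 33.75
eef_pos: [0.5838, 0.2066, 0.0355]
orientation: [2.084, 2.35, 0.002]
ft_force: [0.7, 0.3, -0.5]
gripper_width: 0.088
gripper_force: 0.0
```

Request:
{"api": "apply_moves", "payload": {
  "targets": [
    [0,0,0,0],
    [0,0,0,0],
    [0,0,0,0],
    [0,0,0,0],
    [0,0,0,0],
    [0,0,0,0],
    [0,0,0,0],
    [0,0,0,0],
    [0,0,0,0]
  ],
  "claw": -1,
  "grip_force": 30
}}

```text
clock: 34.65
eef_pos: [0.5834, 0.2063, 0.0349]
orientation: [2.084, 2.35, 0.001]
ft_force: [0.8, -0.8, 2.0]
gripper_width: 0.0449
gripper_force: 30.0
```

```bash
python3 - <<'E'
from m import *
s=state(); to((.54,-.2145,.052),yaw=6.9)
E
```

```text
t 34.65 tcp [0.5834 0.2063 0.0349] w 0.04494261212972949 F [ 0.8 -0.8  2. ]
[[-0.12   0.993  0.001]
 [ 0.993  0.12   0.   ]
 [ 0.     0.001 -1.   ]]
[ 0.54   -0.2145  0.052 ] -> [-1.375 -0.312 -0.058]
yaw of tool y 6.9 turn -0.000
```

Request:
{"api": "apply_moves", "payload": {
  "targets": [
    [0,0,-0.05,0],
    [0,0,-0.15,0],
    [0,0,-0.27,0],
    [-0.08,-0.02,-0.28,0],
    [-0.2,-0.05,-0.28,0],
    [-0.35,-0.08,-0.28,0],
    [-0.5,-0.11,-0.28,0],
    [-0.65,-0.15,-0.28,0],
    [-0.8,-0.18,-0.28,0],
    [-0.9,-0.2,-0.28,0]
  ]
}}

```text
clock: 35.65
eef_pos: [0.5544, -0.0735, 0.1194]
orientation: [2.088, 2.346, -0.004]
ft_force: [-0.5, -0.3, -0.6]
gripper_width: 0.0455
gripper_force: 30.0
```

Request:
{"api": "apply_moves", "payload": {
  "targets": [
    [-0.12,-0.03,0,0],
    [-0.25,-0.06,0,0],
    [-0.37,-0.09,0,0],
    [-0.44,-0.11,0,0],
    [-0.468,-0.112,0,0],
    [-0.468,-0.112,0.02,0],
    [-0.468,-0.112,0.03,0],
    [-0.468,-0.112,0.03,0],
    [-0.468,-0.112,0.03,0]
  ]
}}

```text
clock: 36.55
eef_pos: [0.5396, -0.2105, 0.1095]
orientation: [-2.08, -2.353, -0.001]
ft_force: [0.4, 1.1, -0.8]
gripper_width: 0.0454
gripper_force: 30.0
```

```bash
cat >> m.py <<'E'
def dish():
    W=grab('wrist'); s=state(); u=np.array([-.12,.993]); c=cv2.cvtColor(W['frame'],cv2.COLOR_RGB2HSV)
    cs=[]
    for r0 in range(120,210):
        m=(c[r0,200:325,1]<90)
        if m[57:67].all(): break
    p=onz(W,262,r0,.032)[:2]; print('row',r0,'dish centre',(p-.032*u).round(4))
E
python3 - <<'E'
from m import *
dish(); to((.54,-.2125,.052))
E
```

```text
t 36.6 tcp [ 0.5396 -0.2109  0.1096] w 0.045211013040748566 F [ 0.8  1.  -0.7]
[[-0.122  0.993 -0.   ]
 [ 0.993  0.122  0.001]
 [ 0.001 -0.    -1.   ]]
row 165 dish centre [ 0.5404 -0.2156]
[ 0.54   -0.2125  0.052 ] -> [-0.006  0.001  0.192]
yaw of tool y 7.0
```

Request:
{"api": "apply_moves", "payload": {
  "targets": [
    [-0.003,0.001,0.05,0],
    [-0.003,0.001,0.1,0],
    [-0.003,0.001,0.14,0],
    [-0.003,0.001,0.165,0],
    [-0.003,0.001,0.18,0],
    [-0.003,0.001,0.19,0],
    [-0.003,0.001,0.194,0],
    [-0.003,0.001,0.194,0],
    [-0.003,0.001,0.194,0]
  ]
}}

```text
clock: 37.5
eef_pos: [0.5401, -0.2134, 0.0519]
orientation: [2.084, 2.35, 0.001]
ft_force: [-0.0, 0.3, 0.9]
gripper_width: 0.0456
gripper_force: 30.0
```

Request:
{"api": "apply_moves", "payload": {
  "targets": [
    [0,0,0,0],
    [0,0,0,0],
    [0,0,0,0],
    [0,0,0,0],
    [0,0,0,0],
    [0,0,-0.08,0],
    [0,0,-0.2,0],
    [0,0,-0.36,0],
    [0,0,-0.36,0],
    [0.12,0.03,-0.36,0]
  ],
  "claw": 1
}}

```text
clock: 38.5
eef_pos: [0.5441, -0.1831, 0.1609]
orientation: [2.092, 2.336, -0.004]
ft_force: [-0.6, 0.4, 0.1]
gripper_width: 0.0881
gripper_force: 0.0
```

Request:
{"api": "apply_moves", "payload": {
  "targets": [
    [0.15,0.04,0,0],
    [0.3,0.08,0,0],
    [0.45,0.12,0,0],
    [0.6,0.16,0,0],
    [0.75,0.2,0,0],
    [0.9,0.24,0,0],
    [0.95,0.26,0,0],
    [0.95,0.26,0,0]
  ]
}}

```text
clock: 39.3
eef_pos: [0.5875, 0.1196, 0.1591]
orientation: [-2.077, -2.356, -0.003]
ft_force: [-0.0, -0.6, 0.4]
gripper_width: 0.0881
gripper_force: 0.0
```

Request:
{"api": "apply_moves", "payload": {
  "targets": [
    [0.15,0.04,0,0],
    [0.3,0.08,0,0],
    [0.45,0.12,0,0],
    [0.6,0.16,0,0],
    [0.69,0.18,0,0],
    [0.69,0.18,0,0],
    [0.69,0.18,0,0],
    [0.69,0.18,0,0]
  ]
}}

```text
clock: 40.1
eef_pos: [0.6174, 0.3234, 0.1591]
orientation: [2.088, 2.345, -0.004]
ft_force: [-0.9, 0.3, 0.6]
gripper_width: 0.088
gripper_force: 0.0
```

```bash
python3 - <<'E'
from m import *
state(); W=grab('wrist'); caps(W,.088,'yel'); to((.616,.332,.034),yaw=6.9)
T=grab('top')
for n in('red','blu'): print(n,[(c[:3],onz(T,c[0],c[1],.105)[:2].round(4)) for c in cen(T,*COL[n],(260,170,400,240)) if c[2]<100])
E
```

```text
t 40.1 tcp [0.6174 0.3234 0.1591] w 0.08796620515293431 F [-0.9  0.3  0.6]
[[-0.116  0.993 -0.   ]
 [ 0.993  0.116 -0.004]
 [-0.003 -0.001 -1.   ]]
yel (np.float64(262.2), np.float64(153.4), 94) [240, 149, 45, 16] [0.6136 0.3598]
yel (np.float64(262.4), np.float64(187.5), 663) [248, 173, 29, 30] [0.6167 0.3338]
[0.616 0.332 0.034] -> [ 0.029 -0.001  0.418]
yaw of tool y 6.6 turn -0.003
red [((np.float64(366.9), np.float64(193.6), 44), array([ 0.5545, -0.316 ]))]
blu [((np.float64(334.2), np.float64(197.2), 40), array([ 0.5421, -0.2185]))]
```

Request:
{"api": "apply_moves", "payload": {
  "targets": [
    [0.022,0.001,0.05,0],
    [0.022,0.001,0.15,0],
    [0.022,0.001,0.25,0],
    [0.022,0.001,0.34,0],
    [0.022,0.001,0.39,0],
    [0.022,0.001,0.416,0],
    [0.022,0.001,0.416,0],
    [0.022,0.001,0.416,0]
  ]
}}

```text
clock: 41.0
eef_pos: [0.6167, 0.3349, 0.0358]
orientation: [2.084, 2.35, 0.003]
ft_force: [0.5, -0.4, 0.5]
gripper_width: 0.0881
gripper_force: 0.0
```

Request:
{"api": "apply_moves", "payload": {
  "targets": [
    [0,0,0,0],
    [0,0,0,0],
    [0,0,0,0],
    [0,0,0,0],
    [0,0,0,0],
    [0,0,0,0],
    [0,0,0,0],
    [0,0,0,0],
    [0,0,0,0]
  ],
  "claw": -1,
  "grip_force": 30
}}

```text
clock: 41.9
eef_pos: [0.6161, 0.3345, 0.0348]
orientation: [2.084, 2.351, 0.001]
ft_force: [0.4, 1.1, 0.3]
gripper_width: 0.0452
gripper_force: 30.0
```

```bash
python3 - <<'E'
from m import *
s=state(); to((.528,-.115,.052),yaw=6.9)
E
```

```text
t 41.9 tcp [0.6161 0.3345 0.0348] w 0.04521640431159787 F [0.4 1.1 0.3]
[[-0.12   0.993  0.   ]
 [ 0.993  0.12   0.   ]
 [ 0.     0.    -1.   ]]
[ 0.528 -0.115  0.052] -> [-1.452 -0.471 -0.058]
yaw of tool y 6.9 turn -0.000
```

Request:
{"api": "apply_moves", "payload": {
  "targets": [
    [0,0,-0.05,0],
    [0,0,-0.15,0],
    [0,0,-0.27,0],
    [-0.08,-0.026,-0.28,0],
    [-0.2,-0.065,-0.28,0],
    [-0.35,-0.114,-0.28,0],
    [-0.5,-0.162,-0.28,0],
    [-0.65,-0.21,-0.28,0],
    [-0.8,-0.26,-0.28,0],
    [-0.95,-0.308,-0.28,0]
  ]
}}

```text
clock: 42.9
eef_pos: [0.5579, 0.0387, 0.1197]
orientation: [2.083, 2.351, 0.001]
ft_force: [0.1, 0.0, -1.0]
gripper_width: 0.0454
gripper_force: 30.0
```

Request:
{"api": "apply_moves", "payload": {
  "targets": [
    [-0.14,-0.045,0,0],
    [-0.28,-0.09,0,0],
    [-0.4,-0.13,0,0],
    [-0.47,-0.15,0,0],
    [-0.505,-0.163,0,0],
    [-0.505,-0.163,0.02,0],
    [-0.505,-0.163,0.03,0],
    [-0.505,-0.163,0.03,0],
    [-0.505,-0.163,0.03,0]
  ]
}}

```text
clock: 43.8
eef_pos: [0.5283, -0.114, 0.1095]
orientation: [-2.08, -2.353, -0.001]
ft_force: [0.1, 0.1, -1.1]
gripper_width: 0.045
gripper_force: 30.0
```

```bash
python3 - <<'E'
from m import *
dish(); to((.528,-.116,.052))
E
```

```text
t 43.85 tcp [ 0.5283 -0.1143  0.1096] w 0.04521642909546722 F [ 0.  -0.3 -1.3]
[[-0.122  0.993  0.   ]
 [ 0.993  0.122  0.001]
 [ 0.001  0.    -1.   ]]
row 162 dish centre [ 0.5288 -0.1168]
[ 0.528 -0.116  0.052] -> [-0.006 -0.002  0.192]
yaw of tool y 7.0
```

Request:
{"api": "apply_moves", "payload": {
  "targets": [
    [-0.003,0,0.05,0],
    [-0.003,0,0.1,0],
    [-0.003,0,0.14,0],
    [-0.003,0,0.165,0],
    [-0.003,0,0.18,0],
    [-0.003,0,0.19,0],
    [-0.003,0,0.194,0],
    [-0.003,0,0.194,0],
    [-0.003,0,0.194,0]
  ]
}}

```text
clock: 44.75
eef_pos: [0.5283, -0.1168, 0.0518]
orientation: [2.084, 2.35, 0.001]
ft_force: [-0.5, 0.1, -1.6]
gripper_width: 0.0458
gripper_force: 30.0
```

Request:
{"api": "apply_moves", "payload": {
  "targets": [
    [0,0,0,0],
    [0,0,0,0],
    [0,0,0,0],
    [0,0,0,0],
    [0,0,0,0],
    [0,0,-0.08,0],
    [0,0,-0.2,0],
    [0,0,-0.36,0],
    [0,0,-0.45,0],
    [0.12,0.03,-0.48,0]
  ],
  "claw": 1
}}

```text
clock: 45.75
eef_pos: [0.5336, -0.0861, 0.1986]
orientation: [2.092, 2.335, -0.001]
ft_force: [1.5, -0.4, -0.9]
gripper_width: 0.0879
gripper_force: 0.0
```

Request:
{"api": "apply_moves", "payload": {
  "targets": [
    [0.15,0.04,0,0],
    [0.3,0.08,0,0],
    [0.45,0.12,0,0],
    [0.6,0.16,0,0],
    [0.75,0.2,0,0],
    [0.9,0.24,0,0],
    [0.95,0.26,0,0],
    [0.95,0.26,0,0]
  ]
}}

```text
clock: 46.55
eef_pos: [0.5755, 0.2161, 0.1953]
orientation: [-2.077, -2.355, -0.003]
ft_force: [-0.5, -0.6, 0.7]
gripper_width: 0.0883
gripper_force: 0.0
```

```bash
python3 - <<'E'
from m import *
state(); T=grab('top');S=grab('side')
for n in COL: print(n,[(c[:3],onz(T,c[0],c[1],.105)[:2].round(4)) for c in cen(T,*COL[n],(260,170,400,240)) if c[2]<100])
cv2.imwrite('pics/end.png',np.hstack([cv2.resize(S['frame'][170:310,200:380],(450,350)),cv2.resize(T['frame'][160:250,230:400],(350,185))[[i*185//350 for i in range(350)]]])[:,:,::-1])
E
```

```text
t 46.55 tcp [0.5755 0.2161 0.1953] w 0.08830762197013191 F [-0.5 -0.6  0.7]
[[-0.125  0.992  0.   ]
 [ 0.992  0.125  0.002]
 [ 0.002  0.    -1.   ]]
red [((np.float64(366.9), np.float64(193.6), 44), array([ 0.5545, -0.316 ]))]
yel [((np.float64(299.0), np.float64(201.5), 44), array([ 0.5274, -0.1139]))]
blu [((np.float64(334.1), np.float64(197.1), 41), array([ 0.5424, -0.2182]))]
```

View pics/end.png

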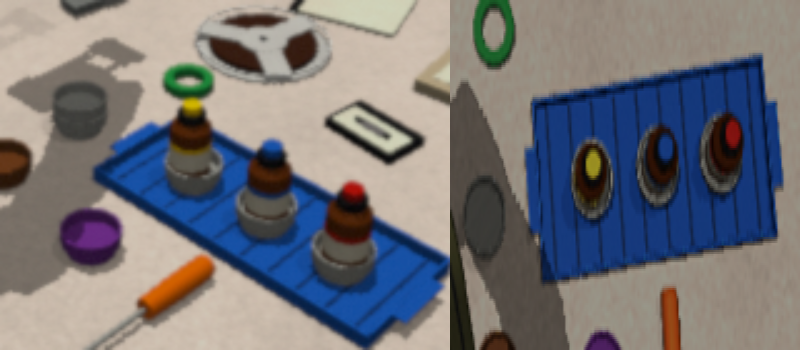

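All three bottles stand upright and shut in their dishes, at side-crop (192,150), (268,195) and (348,235). The two spare dishes are still nested at (80,110). Handing in.

```bash
python3 -c "
from cell import robot
print(robot.job_done())"
```

```text
the job is handed in; nothing more can be done
None
```

I handed the job in at about 47 s: the red, blue and yellow bottles (green was absent) are shut and upright in their own dishes in the tray, with the two spare dishes still nested; no verdict was returned.

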